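# Slide the dye pot to the other warming zone and reset the heat wheels

## Robot

A 7-joint arm with a two-finger parallel gripper is mounted at the origin on the work surface. World frame = base frame: x ahead of the robot, y to its left, z up, the work surface at z = 0. Lengths are in m, angles in rad, forces in N, time in s.
With the tool pointing down it reaches from about 0.4 to 0.85 m from the base axis. Payload 4.5 kg.
Tool frame: the origin (TCP) lies between the finger pads; the fingertips stand 11 mm ahead of it and the grasp point (between the pads) lies 8 mm behind it (r.nose_length is the distance from the TCP to the fingertips, in m); z points along the fingers, y is the line along which they close (so a half turn about z gives the same grasp; the last joint's range is limited). The gripper opens to 88 mm and grips with 3 to 60 N. Pads are 18 mm wide; open, the fingers measure 123 mm over their backs; the gripper's body (75 mm by 187 mm) begins 45 mm behind the grasp point.
Start: joints at [-1.218, 0.689, -0.195, 1.565, 0.157, 0.902, -0.215], TCP at [0.196, 0.594, 0.25] pointing down, gripper open.
Joint ranges: [-3.01, 3.01], [-0.46, 2.08], [-1.47, 1.51], [0.13, 2.56], [-1, 4.14], [0.04, 2.09], [-2.66, 2.66]. Speed limits (rad/s): [2.57, 2.57, 3.14, 3.14, 3.14, 3.14, 3.14].

## Interface

Orientations are given as a unit quaternion [x, y, z, w].
In Python, from plant import get_state, snapshot, camera_model, r gives the robot as it stands.
- The arm moves only by the shell command python3 -m inch 'ROWS' [FORCE]. ROWS is text: rows parted by semicolons, each of 7 numbers parted by spaces: the opening, from -1 (shut) to 1 (fully open), then the shift along the tool's x, y, z in m, then the turn, a rotation vector about the tool's x, y, z in rad. A call has 1 to 20 rows; each row shifts and turns the commanded pose from where the row before left it, along the tool's axes as they then stand; what a row does not reach is not made up. A row lasts 1/12 s, in which the tool goes at most 41.7 mm and 7.16 degrees, less where a joint would pass 70% of its speed; a pose out of reach is approached as far as the arm can. A call is refused whole if a number of a shift passes 0.0417 or a number of a turn 0.125, either way. A call with a gripper value outside its range is refused whole. The fingers move at their own pace and stop on an object; FORCE is the grip in N (left out, the last holds). Time passes only in rows, so rows that do not move let the fingers close. It gives the time, the measured TCP pose, the force, the opening and the grip force at its end, in the units of the state.
- get_state(): the state, without advancing time (a new reading comes with each control period).
- snapshot(name): name is "scene" or "top" or "wrist"; returns (picture, depth): 400x640x3 uint8, red, green, blue; 400x640 float32, m along the optical axis (not along the pixel's ray), 0 where there is no reading.
- camera_model(name): a dict with "intrinsics" (3x3 intrinsics, pixels), "view" (4x4, takes a point from world to camera coordinates). Camera axes: x right, y down, z forward; pixel columns grow to the right and rows downward; lengths in m; the calibration is good to about 2 mm. A picture is of the moment at which its call begins: read the wrist's pose just before it. camera_model takes no time and is no camera call; for the wrist camera it gives the pose at the moment of the call.
- r.finish_job(): hands the job in; it is judged then, once.
The state is a dict: "clock": time; "q": joint angles; "qd": joint speeds; "joint_torque": joint torques, N m; "tool_pos": TCP position; "eef_rot": TCP orientation; "contact_force": force on the tool from outside, world axes, zero at the start; "moment": the same for the moment, N m; "opening": opening from 0.0 (shut) to 1.0 (fully open); "finger_force": force on a finger pad.
Only numpy, scipy, OpenCV 4.12 (cv2) and the standard library are available. Lean on these libraries where they do the work, as an engineer would, in place of code of your own. Each camera call takes 0.05 s, during which the arm holds its last target. There are 200 camera calls.

## Task

By its handle or body, gently slide the lidded pot along the warming plate, without lifting or tipping it, from the red ring to the middle of the blue ring. Then move the heat over to it: roll the red thumbwheel to off (its tab at the white bar, nearest the robot) and the blue thumbwheel to two dots, in either order. Leave the white timer wheel between them and the spool, bottle and mug as they are, and let go of everything.

Things in the scene. Friction and masses are not known exactly. Their poses are not given: they have to be found in the camera images.
- hotplate: Fixed warming plate, 220 (x) x 400 (y) mm, black top with steel sides, top 25 mm above the table. Origin at the centre of its underside, z up; its long side runs along its y. The two zones lie side by side along its y.
- zone_red: Red ring painted on the plate's top (flat, 154 mm outer, 134 mm inner diameter); the pot stands on it at the start. Origin at the ring's centre on the plate's top, z up.
- zone_blue: Blue ring painted on the plate's top (flat, same size), about 200 mm from the red one, left or right of it. Origin at the ring's centre on the plate's top, z up.
- pot_center (a point): Centre of the loose steel pot, half-way up (36 mm above its underside). Pot body 120 mm diameter, 72 mm high, under a fixed 126 mm lid (top at 78 mm) with a black knob 28 mm across, 84 to 94 mm above the underside; about 0.5 to 0.9 kg. z up; its long handle points along the pot's -x, roughly towards the robot.
- pot_handle (a point): Grip point of the pot's level black handle: 115 mm from the pot's axis along the pot's -x, at the handle's mid-height, 52 mm above the pot's underside. Handle 20 mm wide, 14 mm thick, running from 70 to 165 mm from the pot's axis; axes as the pot's.
- pot_base (a point): Centre of the pot's underside, z up the pot's axis.
- pot: The same pot; origin at the centre of its underside, x and z as pot_center.
- control: Fixed grey control box, 130 (x) x 200 (y) mm, 46 mm high; three thumbwheels in a row along its y (from -y: red, white, blue; 60 mm apart), upper halves standing out of the top. On the black drum (68 mm diameter, 20 mm wide) at each wheel's +y side are white marks: a bar (off) nearest the robot, then one, two, three dots. Origin at the centre of its underside, z up, x away from the robot.
- axle_red (a point): Centre of the red wheel on its axle, 45 mm above the table, 60 mm along the box's -y from its middle; axes of the box (y along the axle).
- axle_blue (a point): Centre of the blue wheel on its axle, 45 mm above the table, 60 mm along the box's +y from its middle; axes of the box (y along the axle).
- wheel_red (a joint): Thumbwheel (red, heat of the red zone; centre at axle_red): 72 mm diameter, 22 mm wide, one white-tipped radial tab (20 mm wide, 6 mm thick) 36 to 58 mm from the axle. Value = tab's lean in rad: 0 upright, positive along the box's +x (away from the robot); stops at -0.75 and 0.75. Stiff (1 to 2 N at the tab), no clicks, stays where left. Off = -0.70, one dot -0.233, two dots +0.233, three dots +0.70.
- wheel_blue (a joint): Thumbwheel (blue, heat of the blue zone; centre at axle_blue): 72 mm diameter, 22 mm wide, one white-tipped radial tab (20 mm wide, 6 mm thick) 36 to 58 mm from the axle. Value = tab's lean in rad: 0 upright, positive along the box's +x (away from the robot); stops at -0.75 and 0.75. Stiff (1 to 2 N at the tab), no clicks, stays where left. Off = -0.70, one dot -0.233, two dots +0.233, three dots +0.70.
- tab_grey (a point): Middle of the outer end of the tab of the white wheel (timer, same shape) in the middle of the box; leave it as it is.
- spool: Loose filament spool lying flat, 130 mm diameter, 50 mm high, black and orange. Origin at the centre of its underside.
- dye_bottle: Loose green bottle, 66 mm diameter, 170 mm high. Origin at the centre of its underside.
- mug: Loose white mug, 80 mm diameter, 90 mm high. Origin at the centre of its underside.
Things that resemble listed ones, but are neither listed nor needed, are in the scene too. What is shaped like the control but orange, purple or turquoise is not meant.

How it is judged:
On the way, in this order (a step that is already met when the one before it is completed fails the run):
1. the pot has been slid onto the blue ring and stands still there (horizontal distance between pot_center and zone_blue below 0.015 m and linear speed of pot below 0.02 m/s and angle between pot_base's own z axis and vertical below 0.05 rad), for 0.2 s.
2. then the red wheel is at off and the blue wheel at two dots (value of joint wheel_red below -0.58 rad and value of joint wheel_blue between 0.113 and 0.353 rad), for 0.2 s.
At the end, for the whole second after the job is handed in: The pot stands upright and at rest on the plate, its axis within 15 mm of the blue ring's centre; the red wheel is at off (below -0.58 rad) and the blue wheel at two dots (0.233 within 0.12 rad) (all of step 1 and all of step 2 and z of pot_base in the frame of hotplate between 0.022 and 0.028 m); the robot touches nothing.
It fails at once if the pot is lifted more than 8 mm off the plate (z of pot_base in the frame of hotplate above 0.033 m).
It fails at once if the pot is tipped by more than 0.12 rad (angle between pot_base's own z axis and vertical above 0.12 rad).
It fails at once if the pot moves faster than 0.4 m/s (linear speed of pot above 0.4 m/s).
It fails at once if the white timer wheel's tab is moved by more than 8 mm (distance of tab_grey from where it was at the start of the episode above 0.008 m).
It fails at once if the spool, bottle or mug is moved by more than 20 mm (distance of any of spool, dye_bottle, mug from where it was at the start of the episode above 0.02 m).
It also fails if it takes over 64 s, if anything falls off the work surface, if the arm or the gripper's body presses on something with over 40 N, if the wrist force passes 120 N, or if a joint passes its speed limit or range.

## Working session

There is one attempt and no reset: what is moved stays moved. The work goes in short steps, Python scripts to look and compute and a shell command to move; the robot and the scene stay as the last step left them, time stands still between calls to the robot, and variables do not carry over. Pictures are saved under pics/ and viewed, at most 10 in all, crops included, and the job is handed in when it is done.

```bash
mkdir -p pics; cat > h.py <<'E'
import numpy as np,cv2
from plant import get_state, snapshot, camera_model, r
def take(n):
    m=camera_model(n); p,d=snapshot(n)
    np.savez(f'pics/{n}.npz',p=p,d=d,K=m['intrinsics'],V=m['view']); return p
def cloud(n):
    f=np.load(f'pics/{n}.npz'); d=f['d'];K=f['K'];V=f['V']
    v,u=np.mgrid[:400,:640]
    c=np.stack([(u-K[0,2])*d/K[0,0],(v-K[1,2])*d/K[1,1],d],-1)
    W=np.linalg.inv(V); w=c@W[:3,:3].T+W[:3,3]; w[d==0]=np.nan
    return f['p'],w
E
python3 - <<'E'
from h import *
for n in('top','scene'):
    p=take(n); cv2.imwrite(f'pics/{n}1.png',p[...,::-1])
s=get_state(); print(s['tool_pos'],s['eef_rot'],s['clock'])
E
```

```text
[0.19573521 0.59300171 0.24901471] [ 1.58649950e-01  9.87334570e-01 -7.95152304e-04 -8.37322396e-05] 0.1
```

View pics/top1.png

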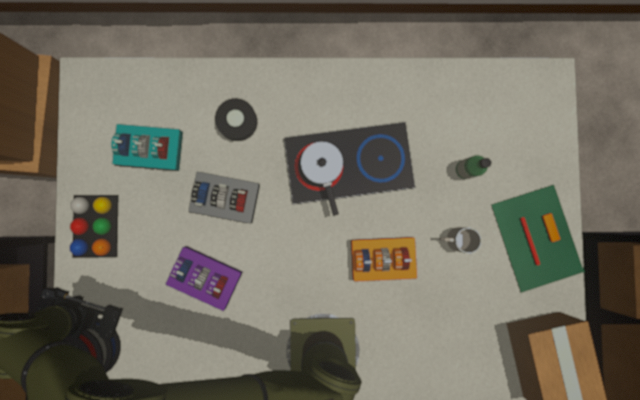

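View pics/scene1.png

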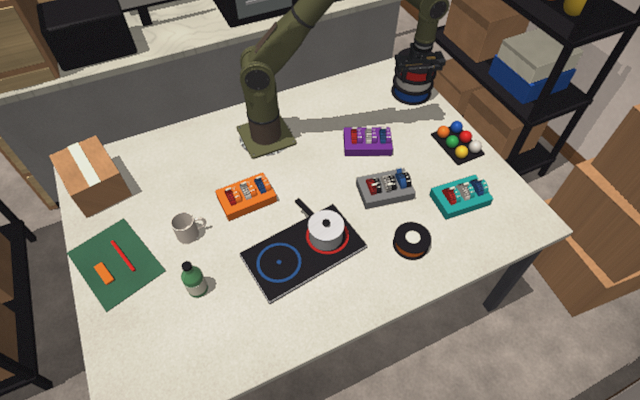

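The top view shows four box-shaped candidates: turquoise (147,147), grey (224,197), purple (204,278) and orange (382,259). Grey is the control described. The pot is at (322,162) on the red ring, the blue ring is at (380,158), and the handle end is at (333,212). I'll measure these and confirm the box in a crop.

```bash
cat > m.py <<'E'
from h import *
def fitc(P):
    A=np.c_[2*P,np.ones(len(P))]; s=np.linalg.lstsq(A,(P**2).sum(1),rcond=None)[0]
    return s[:2],np.sqrt(s[2]+s[0]**2+s[1]**2)
def ring(n,col):
    p,w=cloud(n); p=p.astype(int); R,G,B=p[...,0],p[...,1],p[...,2]
    z=w[...,2]; on=(z>.015)&(z<.035)&(w[...,0]>.45)&(w[...,1]<.16)&(w[...,1]>-.4)
    k=on&((B>R+35) if col=='b' else (R>G+50)&(R>B+40))
    P=w[k]; c,rr=fitc(P[:,:2])
    for _ in range(5):
        e=abs(np.hypot(*(P[:,:2]-c).T)-.072); P=P[e<max(.012,np.median(e)*2)]; c,rr=fitc(P[:,:2])
    return c.round(4),rr.round(4),len(P),np.median(P[:,2]).round(4)
def lid(n):
    p,w=cloud(n); z=w[...,2]
    k=(abs(z-.103)<.006)&(w[...,0]>.4)&(w[...,1]<.2)&(w[...,1]>-.4)&(p.min(-1)>90)
    P=w[k][:,:2]; (c,rr)=cv2.minEnclosingCircle(P.astype(np.float32))
    return np.round(c,4),round(rr,4),P.mean(0).round(4),len(P)
E
python3 - <<'E'
from m import *
for n in('top','scene'):
    print(n,ring(n,'b'),ring(n,'r'),lid(n))
    p,w=cloud(n)
    z=w[...,2]
    k=(abs(z-.046)<.006)&(w[...,0]>.3)&(w[...,0]<.65)&(w[...,1]>.12)&(w[...,1]<.42)&(np.ptp(p.astype(int),axis=-1)<30)
    P=w[k][:,:2]; print('box',cv2.minAreaRect(P.astype(np.float32)),len(P))
    k=(abs(z-.077)<.012)&(w[...,0]>.3)&(w[...,0]<.65)&(w[...,1]<.1)&(w[...,1]>-.15)&(p.max(-1)<70)
    P=w[k]; print('handle',P.mean(0).round(3),P.min(0).round(3),P.max(0).round(3),len(P))
p,w=cloud('top')
v=w[120:240,180:440]
for uv in((224,197),(322,162),(380,158),(333,212),(236,119),(475,167),(460,240)): print(uv,w[uv[1],uv[0]].round(3))
p2=np.load('pics/scene.npz')['p']
a=cv2.resize(p[165:230,180:265],None,fx=6,fy=6,interpolation=2)[:390,:400]
b=cv2.resize(p2[160:215,345:420],None,fx=5.3,fy=7.09,interpolation=2)[:390,:397]
cv2.imwrite('pics/crop1.png',np.hstack([a,b])[...,::-1])
E
```

```text
top (array([ 0.6096, -0.1916]), np.float64(0.072), 498, np.float64(0.0256)) (array([0.5852, 0.0067]), np.float64(0.0737), 193, np.float64(0.0256)) (array([0.585 , 0.0008]), 0.0631, array([0.5843, 0.0012]), 1257)
box ((0.4847893714904785, 0.30637651681900024), (0.19952088594436646, 0.12978848814964294), 78.58074951171875) 1590
handle [ 0.472 -0.031  0.084] [ 0.31  -0.138  0.065] [ 0.513 -0.01   0.089] 138
scene (array([ 0.6099, -0.1897]), np.float64(0.0721), 428, np.float64(0.0251)) (array([0.5846, 0.0091]), np.float64(0.0726), 235, np.float64(0.0249)) (array([0.5897, 0.0031]), 0.0652, array([0.5917, 0.0008]), 781)
box ((0.4910382628440857, 0.3060663938522339), (0.20253664255142212, 0.13457436859607697), 79.64706420898438) 735
handle [ 0.48  -0.028  0.082] [ 0.433 -0.048  0.066] [0.633 0.045 0.088] 100
(224, 197) [0.484 0.297 0.075]
(322, 162) [ 0.584 -0.001  0.12 ]
(380, 158) [ 0.609 -0.19   0.027]
(333, 212) [ 0.436 -0.034  0.087]
(236, 119) [0.73  0.265 0.052]
(475, 167) [ 0.566 -0.455  0.128]
(460, 240) [ 0.344 -0.449  0.006]
```

View pics/crop1.png

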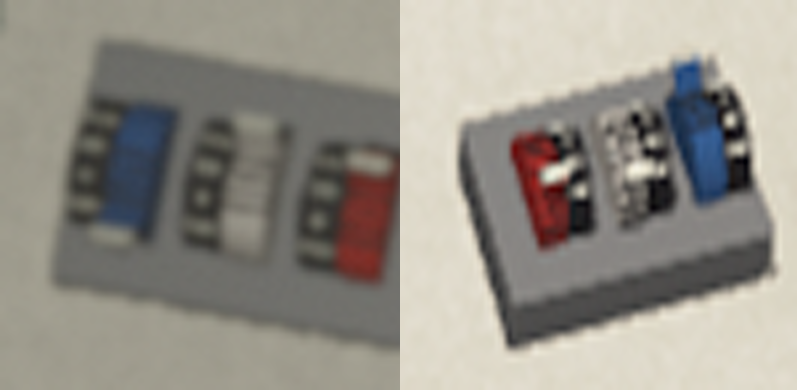

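The crop confirms the grey box. The blue tab is on the near (off) side, and the red tab leans away at about three dots. Next I'll fit the handle axis and work out the moves in tool axes.

```bash
cat >> h.py <<'E'
from scipy.spatial.transform import Rotation as Ro
def go(pos,yaw):
    """remaining shift (tool axes) and tool-z turn; yaw=world angle of tool y (mod pi), tool down"""
    s=get_state(); R=Ro.from_quat(s['eef_rot']); M=R.as_matrix()
    y=np.arctan2(M[1,1],M[0,1]); dy=(yaw-y+np.pi/2)%np.pi-np.pi/2
    Rt=Ro.from_matrix(np.c_[[np.sin(y+dy),-np.cos(y+dy),0],[np.cos(y+dy),np.sin(y+dy),0],[0,0,-1]])
    print('pos',s['tool_pos'].round(4),'t',round(s['clock'],2),'shift',(M.T@(np.array(pos)-s['tool_pos'])).round(4),'turn',(R.inv()*Rt).as_rotvec().round(4),'F',np.round(s['contact_force'],1),'open',round(float(s['opening']),3),'q7',s['q'][6].round(2))
E
cat >> m.py <<'E'
def handle(n,c,lo=.075,hi=.16):
    p,w=cloud(n); q=w[...,:2]-c; d=np.hypot(q[...,0],q[...,1])
    k=(abs(w[...,2]-.083)<.009)&(d>lo)&(d<hi)&(w[...,0]<c[0])
    P=w[k]; v=P.mean(0)[:2]-c; l=cv2.fitLine(P[:,:2].astype(np.float32),cv2.DIST_HUBER,0,.01,.01).ravel()
    return 'hd',len(P),np.median(P[:,2]).round(4),P.mean(0).round(4),'ang via c',np.degrees(np.arctan2(-v[1],-v[0])).round(2),'line',l.round(3)
E
python3 - <<'E'
from m import *
for n in('top','scene'): print(handle(n,np.array([.5855,.0015])))
go([.472,-.026,.25],np.radians(103))
E
```

```text
('hd', 186, np.float64(0.0839), array([ 0.472 , -0.0287,  0.084 ]), 'ang via c', np.float64(14.9), 'line', array([ 0.967,  0.256,  0.472, -0.029], dtype=float32))
('hd', 119, np.float64(0.0822), array([ 0.4743, -0.0309,  0.0822]), 'ang via c', np.float64(16.23), 'line', array([ 0.961,  0.276,  0.474, -0.031], dtype=float32))Traceback (most recent call last):
  File "<stdin>", line 3, in <module>
  File "h.py", line 17, in go
    Rt=Ro.from_matrix(np.c_[[np.sin(y+dy),-np.cos(y+dy),0],[np.cos(y+dy),np.sin(y+dy),0],[0,0,-1]])
  File "scipy/spatial/transform/_rotation.pyx", line 1143, in scipy.spatial.transform._rotation.Rotation.from_matrix
ValueError: Non-positive determinant (left-handed or null coordinate frame) in rotation matrix 0: [[ 0.97437006 -0.22495105  0.        ]
 [ 0.22495105  0.97437006  0.        ]
 [ 0.          0.         -1.        ]].
```

```bash
sed -i 's/\[np.sin(y+dy),-np.cos(y+dy),0\]/[-np.sin(y+dy),np.cos(y+dy),0]/' h.py
python3 - <<'E'
from h import *
go([.470,-.030,.25],np.radians(105.3))
E
```

```text
pos [0.1957 0.593  0.249 ] t 0.1 shift [-4.556e-01 -5.057e-01 -1.000e-04] turn [-1.600e-03 -4.000e-04 -5.857e-01] F [-0.4 -0.2 -1.2] open 1.0 q7 -0.22
```

```bash
R="-"; python3 -m inch '1 -.0228 -.0253 0 0 0 0;1 -.0228 -.0253 0 0 0 0;1 -.0228 -.0253 0 0 0 0;1 -.0228 -.0253 0 0 0 0;1 -.0228 -.0253 0 0 0 0;1 -.0228 -.0253 0 0 0 0;1 -.0228 -.0253 0 0 0 0;1 -.0228 -.0253 0 0 0 0;1 -.0228 -.0253 0 0 0 0;1 -.0228 -.0253 0 0 0 0;1 -.0228 -.0253 0 0 0 0;1 -.0228 -.0253 0 0 0 0;1 -.0228 -.0253 0 0 0 0;1 -.0228 -.0253 0 0 0 0;1 -.0228 -.0253 0 0 0 0;1 -.0228 -.0253 0 0 0 0;1 -.0228 -.0253 0 0 0 0;1 -.0228 -.0253 0 0 0 0;1 -.0228 -.0253 0 0 0 0;1 -.0228 -.0253 0 0 0 0'
python3 -m inch '1 0 0 0 0 0 -.117;1 0 0 0 0 0 -.117;1 0 0 0 0 0 -.117;1 0 0 0 0 0 -.117;1 0 0 0 0 0 -.117;1 0 0 0 0 0 0;1 0 0 0 0 0 0'
python3 -c "
from h import *
go([.470,-.030,.068],np.radians(105.3))"
```

```text
clock: 1.77
tool_pos: [0.4705, -0.0317, 0.2496]
eef_rot: [0.159, 0.987, 0.0, -0.0]
contact_force: [0.5, 0.5, -0.2]
opening: 1.0
finger_force: 0.0
clock: 2.35
tool_pos: [0.4701, -0.03, 0.2495]
eef_rot: [-0.131, 0.991, 0.0, -0.0]
contact_force: [0.2, -0.3, 0.2]
opening: 1.002
finger_force: 0.0
pos [ 0.4701 -0.03    0.2495] t 2.35 shift [ 0.     -0.      0.1815] turn [ 0.0006 -0.0004 -0.0043] F [ 0.2 -0.3  0.2] open 1.002 q7 1.42
```

```bash
python3 -m inch '1 0 0 .03 0 0 0;1 0 0 .03 0 0 0;1 0 0 .03 0 0 0;1 0 0 .03 0 0 0;1 0 0 .03 0 0 0;1 0 0 .0155 0 0 0;1 0 0 .016 0 0 0;1 0 0 0 0 0 0;-1 0 0 0 0 0 0;-1 0 0 0 0 0 0;-1 0 0 0 0 0 0;-1 0 0 0 0 0 0;-1 0 0 0 0 0 0;-1 0 0 0 0 0 0;-1 0 0 0 0 0 0;-1 0 0 0 0 0 0' 35
python3 - <<'E'
from m import *
go([.470,-.030,.068],np.radians(105.3))
p=take('top'); print(lid('top')); cv2.imwrite('pics/g.png',cv2.resize(p[110:240,260:440],None,fx=4,fy=4)[...,::-1])
E
```

```text
clock: 3.68
tool_pos: [0.4704, -0.0299, 0.0684]
eef_rot: [-0.133, 0.991, 0.0, 0.0]
contact_force: [-1.0, 0.9, -0.0]
opening: 0.42
finger_force: 0.0
pos [ 0.4704 -0.0299  0.0684] t 3.68 shift [0.0004 0.0001 0.0004] turn [ 0.      0.0004 -0.0011] F [-1.   0.9 -0. ] open 0.42 q7 1.2
(array([0.5851, 0.0006]), 0.063, array([0.5848, 0.0016]), 1244)
```

View pics/g.png

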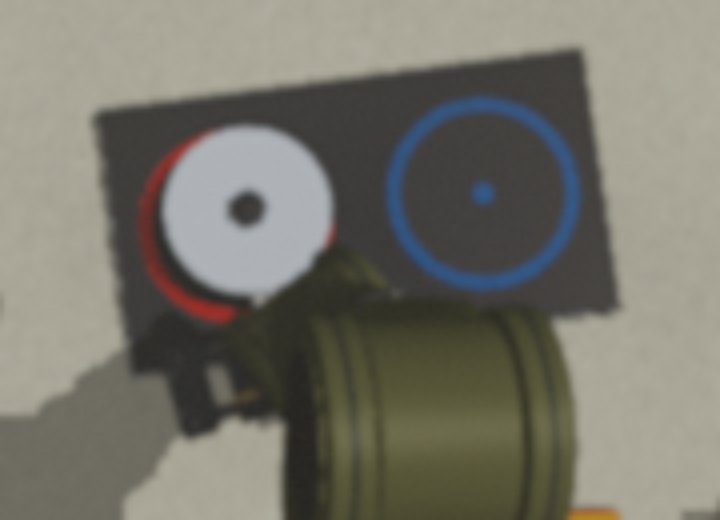

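```bash
python3 -m inch '-1 0 0 0 0 0 0;-1 0 0 0 0 0 0;-1 0 0 0 0 0 0;-1 0 0 0 0 0 0;-1 0 0 0 0 0 0;-1 0 0 0 0 0 0;-1 0 0 0 0 0 0;-1 0 0 0 0 0 0;-1 0 0 0 0 0 0' 45
python3 - <<'E'
from m import *
go([.4704+.0245,-.030-.192,.0684],np.radians(105.3))
p=take('top'); print(lid('top'))
E
```

```text
clock: 4.48
tool_pos: [0.4703, -0.0298, 0.0682]
eef_rot: [-0.133, 0.991, 0.0, -0.0]
contact_force: [-0.4, 1.0, 0.2]
opening: 0.215
finger_force: 45.0
pos [ 0.4703 -0.0298  0.0682] t 4.48 shift [ 0.0268 -0.1919 -0.0002] turn [ 0.0001 -0.     -0.0007] F [-0.4  1.   0.2] open 0.215 q7 1.2
(array([0.5852, 0.001 ]), 0.0631, array([0.5848, 0.0011]), 1250)
```

```bash
python3 -m inch '-1 .0004 -.003 0 0 0 0;-1 .0008 -.006 0 0 0 0;-1 .0013 -.009 0 0 0 0;-1 .0014 -.01 0 0 0 0;-1 .0014 -.01 0 0 0 0;-1 .0014 -.01 0 0 0 0;-1 .0014 -.01 0 0 0 0;-1 .0014 -.01 0 0 0 0'
python3 -m inch '-1 .0014 -.01 0 0 0 0;-1 .0014 -.01 0 0 0 0;-1 .0014 -.01 0 0 0 0;-1 .0014 -.01 0 0 0 0;-1 .0014 -.01 0 0 0 0;-1 .0014 -.01 0 0 0 0;-1 .0014 -.01 0 0 0 0;-1 .0014 -.01 0 0 0 0;-1 .0014 -.01 0 0 0 0;-1 .0014 -.01 0 0 0 0;-1 .0013 -.009 0 0 0 0;-1 .0008 -.006 0 0 0 0;-1 .0008 -.006 0 0 0 0;-1 .0004 -.003 0 0 0 0;-1 0 0 0 0 0 0;-1 0 0 0 0 0 0;-1 0 0 0 0 0 0'
python3 - <<'E'
from m import *
go([.4704+.0245,-.030-.192,.0684],np.radians(105.3))
for n in('top','scene'): take(n); print(lid(n))
E
```

```text
clock: 5.2
tool_pos: [0.4791, -0.099, 0.0682]
eef_rot: [-0.133, 0.991, 0.0, 0.0]
contact_force: [-0.1, 3.2, 0.5]
opening: 0.223
finger_force: 45.2
clock: 6.62
tool_pos: [0.4949, -0.2229, 0.0682]
eef_rot: [-0.132, 0.991, -0.001, -0.0]
contact_force: [-0.2, -0.1, 1.0]
opening: 0.217
finger_force: 45.0
pos [ 0.4949 -0.2229  0.0682] t 6.62 shift [-0.0002  0.0008 -0.0002] turn [-0.001  -0.0005 -0.0017] F [-0.2 -0.1  1. ] open 0.217 q7 1.55
(array([ 0.6096, -0.192 ]), 0.063, array([ 0.6091, -0.191 ]), 1248)
(array([ 0.6153, -0.1901]), 0.0644, array([ 0.617 , -0.1914]), 900)
```

Pot is centred on the blue ring to within about 1 mm. Releasing it now.

```bash
python3 -m inch '0.3 0 0 0 0 0 0;0.3 0 0 0 0 0 0;0.3 0 0 0 0 0 0;0.3 0 0 0 0 0 0;0.3 0 0 0 0 0 0;0.3 0 0 -.01 0 0 0;0.3 0 0 -.02 0 0 0;0.3 0 0 -.03 0 0 0;-1 0 0 -.03 0 0 0;-1 0 0 -.03 0 0 0;-1 0 0 -.03 0 0 0;-1 0 0 -.03 0 0 0;-1 0 0 0 0 0 0' 20
python3 - <<'E'
from m import *
take('top'); print(lid('top'))
go([.435,.316,.25],np.radians(78.6))
E
```

```text
clock: 7.8
tool_pos: [0.498, -0.2225, 0.2543]
eef_rot: [-0.133, 0.991, -0.002, 0.005]
contact_force: [1.2, -0.4, 0.9]
opening: 0.295
finger_force: 0.0
(array([ 0.609 , -0.1915]), 0.063, array([ 0.609 , -0.1911]), 1232)
pos [ 0.4967 -0.2225  0.2517] t 7.85 shift [-8.200e-02  5.358e-01  2.000e-04] turn [-0.0024  0.0064  0.4649] F [-0.2  0.2 -0.2] open 0.251 q7 1.75
```

```bash
python3 -m inch '-1 -.0046 .0298 0 0 0 0;-1 -.0046 .0298 0 0 0 0;-1 -.0046 .0298 0 0 0 0;-1 -.0046 .0298 0 0 0 0;-1 -.0046 .0298 0 0 0 0;-1 -.0046 .0298 0 0 0 0;-1 -.0046 .0298 0 0 0 0;-1 -.0046 .0298 0 0 0 0;-1 -.0046 .0298 0 0 0 0;-1 -.0046 .0298 0 0 0 0;-1 -.0046 .0298 0 0 0 0;-1 -.0046 .0298 0 0 0 0;-1 -.0046 .0298 0 0 0 0;-1 -.0046 .0298 0 0 0 0;-1 -.0046 .0298 0 0 0 0;-1 -.0046 .0298 0 0 0 0;-1 -.0046 .0298 0 0 0 0;-1 -.0046 .0298 0 0 0 0'
python3 -m inch '-1 0 0 0 0 0 .116;-1 0 0 0 0 0 .116;-1 0 0 0 0 0 .116;-1 0 0 0 0 0 .116;-1 0 0 0 0 0 0;-1 0 0 0 0 0 0;-1 0 0 0 0 0 0'
python3 - <<'E'
from m import *
go([.435,.316,.25],np.radians(78.6))
p=take('wrist'); cv2.imwrite('pics/w1.png',p[...,::-1])
E
```

```text
clock: 9.35
tool_pos: [0.4327, 0.3178, 0.2473]
eef_rot: [-0.133, 0.991, -0.001, -0.001]
contact_force: [-0.0, -0.3, -0.6]
opening: 0.004
finger_force: 0.0
clock: 9.93
tool_pos: [0.4334, 0.3168, 0.2478]
eef_rot: [0.097, 0.995, -0.0, -0.0]
contact_force: [-0.0, -0.6, 0.1]
opening: 0.003
finger_force: 0.0
pos [0.4334 0.3168 0.2478] t 9.93 shift [-0.0017 -0.0004 -0.0022] turn [-0.001  -0.0007  0.0042] F [-0.  -0.6  0.1] open 0.003 q7 0.37
```

View pics/w1.png

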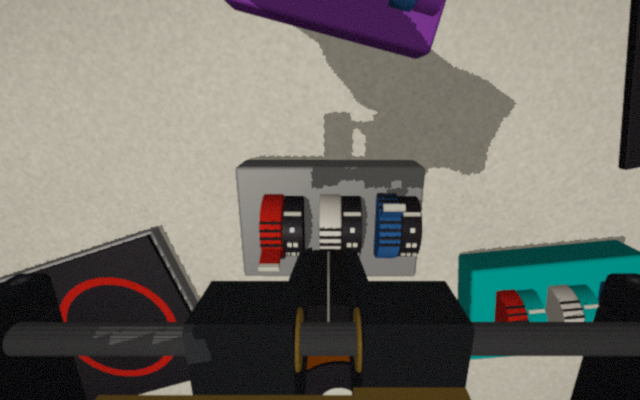

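The wrist view (robot is at the top of the picture) shows the grey box. The red tab's white tip is on the far side at (270,267), the blue tab's tip on the near side at (395,208), and the fingers hide the white tab. I'll refine the box pose and the tabs from this depth image.

```bash
cat >> m.py <<'E'
def wheels(n,c,yaw):
    p,w=cloud(n); q=p.astype(int); C,S=np.cos(yaw),np.sin(yaw)
    X=(w[...,0]-c[0])*C+(w[...,1]-c[1])*S; Y=-(w[...,0]-c[0])*S+(w[...,1]-c[1])*C; Z=w[...,2]-.045
    rr=np.hypot(X,Z); th=np.arctan2(X,Z)
    for nm,y0 in(('red',-.06),('white',0),('blue',.06)):
        k=(abs(Y-y0)<.011)&(rr>.042)&(rr<.064)&(Z>.01)
        if k.sum(): print(n,nm,k.sum(),'th',np.percentile(th[k],[5,50,95]).round(3),'rmax',rr[k].max().round(4),'tip th',np.median(th[k&(rr>.052)]).round(3) if (k&(rr>.052)).any() else None)
        k=(abs(Y-y0)<.009)&(abs(rr-.036)<.005)&(Z>.012)
        if k.sum()>20:
            s=fitc(np.c_[X[k],Z[k]]); print('   drum',s[0].round(4),s[1].round(4),'Y',np.percentile(Y[k],[2,98]).round(4))
E
python3 - <<'E'
from m import *
p,w=cloud('wrist'); z=w[...,2]; u=np.mgrid[:400,:640]
k=(abs(z-.046)<.004)&(w[...,0]>.38)&(w[...,0]<.6)&(w[...,1]>.17)&(w[...,1]<.42)&(np.ptp(p.astype(int),axis=-1)<25)&(u[0]<278)&(u[1]<435)&(u[1]>230)
P=w[k]; print(cv2.minAreaRect(P[:,:2].astype(np.float32)),len(P),np.median(P[:,2]))
for n in('wrist',): wheels(n,(.485,.306),np.radians(-11.2))
for uv in((239,168),(423,164),(246,273)): print(uv,w[uv[1],uv[0]])
E
```

```text
((0.4861300587654114, 0.30632632970809937), (0.1996326595544815, 0.12943939864635468), 78.53144073486328) 10062 0.0457771633586416
wrist red 361 th [0.405 0.429 0.499] rmax 0.06 tip th 0.433
   drum [0.0021 0.0015] 0.035 Y [-0.0686 -0.0514]
   drum [0.0013 0.0021] 0.0339 Y [-0.0086  0.0084]
wrist blue 262 th [-0.702 -0.617 -0.574] rmax 0.0588 tip th -0.641
   drum [0.001 0.001] 0.0351 Y [0.0512 0.0687]
(239, 168) [0.40625909 0.2262878  0.04499083]
(423, 164) [ 0.45044315  0.42596871 -0.00122081]
(246, 273) [0.5262741  0.20086954 0.04642106]
```

```bash
cat >> h.py <<'E'
def box(X,Y,z):
    a=np.radians(-11.47); return [.4861+X*np.cos(a)-Y*np.sin(a), .3063+X*np.sin(a)+Y*np.cos(a), z]
YAW=np.radians(78.53)
def inbox():
    s=get_state(); a=np.radians(-11.47); d=s['tool_pos'][:2]-[.4861,.3063]
    print('box X,Y',round(d[0]*np.cos(a)+d[1]*np.sin(a),4),round(-d[0]*np.sin(a)+d[1]*np.cos(a),4),'tip z',round(s['tool_pos'][2]-.011,4))
E
python3 -c "
from h import *
go(box(.058,-.06,.081),YAW); inbox()"
```

```text
pos [0.4335 0.3168 0.2479] t 9.98 shift [-0.1114 -0.0603  0.1669] turn [-0.0006 -0.0006  0.0047] F [ 0.3 -0.2 -0. ] open 0.008 q7 0.37
box X,Y -0.0536 -0.0001 tip z 0.2369
```

```bash
python3 -m inch '-1 -.0223 -.012 0 0 0 .0047;-1 -.0223 -.012 0 0 0 0;-1 -.0223 -.012 0 0 0 0;-1 -.0223 -.012 0 0 0 0;-1 -.0223 -.012 0 0 0 0;-1 0 0 0 0 0 0;-1 0 0 .03 0 0 0;-1 0 0 .03 0 0 0;-1 0 0 .03 0 0 0;-1 0 0 .03 0 0 0;-1 0 0 .03 0 0 0;-1 0 0 .017 0 0 0;-1 0 0 0 0 0 0;-1 0 0 0 0 0 0'
python3 -c "
from h import *
go(box(.058,-.06,.081),YAW); inbox()"
```

```text
clock: 11.15
tool_pos: [0.5302, 0.2362, 0.0807]
eef_rot: [0.1, 0.995, -0.0, -0.001]
contact_force: [-0.6, 0.0, -0.1]
opening: 0.002
finger_force: 0.0
pos [0.5302 0.2362 0.0807] t 11.15 shift [-0.0008 -0.     -0.0003] turn [-0.0007 -0.0019 -0.0011] F [-0.6  0.  -0.1] open 0.002 q7 0.48
box X,Y 0.0572 -0.06 tip z 0.0697
```

```bash
python3 -m inch '-1 .0065 0 -.0043 0 0 0;-1 .0065 0 -.0043 0 0 0;-1 .0065 0 -.0043 0 0 0;-1 .0065 0 -.0043 0 0 0;-1 .0055 0 0 0 0 0;-1 .0055 0 0 0 0 0;-1 .0055 0 0 0 0 0;-1 .0055 0 0 0 0 0;-1 .0055 0 0 0 0 0;-1 .0055 0 0 0 0 0;-1 .0055 0 0 0 0 0;-1 .0055 0 0 0 0 0;-1 0 0 0 0 0 0'
python3 - <<'E'
from m import *
go(box(-.02,-.06,.098),YAW); inbox()
take('wrist'); wheels('wrist',(.487,.306),np.radians(-11.47))
E
```

```text
clock: 12.23
tool_pos: [0.4605, 0.2501, 0.0982]
eef_rot: [0.1, 0.995, -0.001, -0.001]
contact_force: [0.4, -1.0, -0.1]
opening: 0.002
finger_force: 0.3
pos [0.4605 0.2501 0.0982] t 12.23 shift [0.0061 0.0001 0.0002] turn [-0.0014 -0.0019 -0.0009] F [ 0.4 -1.  -0.1] open 0.002 q7 0.38
box X,Y -0.0139 -0.0601 tip z 0.0872
wrist red 1694 th [-0.637 -0.504 -0.376] rmax 0.064 tip th -0.475
   drum [-0.0014  0.0028] 0.0337 Y [-0.0685 -0.0513]
   drum [-0.0011  0.002 ] 0.0337 Y [-0.0086  0.0087]
wrist blue 1135 th [-0.731 -0.662 -0.624] rmax 0.0601 tip th -0.675
   drum [-0.0014  0.0013] 0.0345 Y [0.0513 0.0686]
```

```bash
python3 -m inch '-1 .004 0 0 0 0 0;-1 .004 0 0 0 0 0;-1 0 0 0 0 0 0;-1 0 0 0 0 0 0;-1 -.01 0 -.01 0 0 0;-1 -.01 0 -.03 0 0 0;-1 0 0 -.03 0 0 0;-1 0 0 -.03 0 0 0;-1 0 0 0 0 0 0;-1 0 0 0 0 0 0'
python3 - <<'E'
from m import *
go(box(-.058,.06,.081),YAW); inbox()
for n in('wrist','top','scene'): take(n); wheels(n,(.487,.306),np.radians(-11.47))
E
```

```text
clock: 13.12
tool_pos: [0.4747, 0.2483, 0.1998]
eef_rot: [0.101, 0.995, 0.001, 0.001]
contact_force: [-0.8, 0.1, 0.6]
opening: 0.003
finger_force: 0.0
pos [0.4747 0.2483 0.1998] t 13.12 shift [0.0589 0.1187 0.119 ] turn [ 0.0026  0.002  -0.0024] F [-0.8  0.1  0.6] open 0.003 q7 0.47
box X,Y 0.0004 -0.0591 tip z 0.1888
wrist red 444 th [-0.735 -0.65  -0.631] rmax 0.0598 tip th -0.669
   drum [-0.0009  0.0011] 0.0351 Y [-0.0685 -0.0516]
wrist white 517 th [0.55  0.576 0.649] rmax 0.0585 tip th 0.583
   drum [ 0.001  -0.0006] 0.0368 Y [-0.0086  0.0086]
wrist blue 518 th [-0.731 -0.639 -0.616] rmax 0.0598 tip th -0.667
   drum [-0.0012  0.0009] 0.035 Y [0.0513 0.0687]
scene red 26 th [-0.721 -0.601  0.945] rmax 0.0571 tip th -0.643
   drum [0.0013 0.0059] 0.0314 Y [-0.0686 -0.0518]
scene white 14 th [0.576 0.677 0.992] rmax 0.0605 tip th 0.657
   drum [0.0039 0.0036] 0.0324 Y [-0.0086  0.0079]
scene blue 24 th [-0.773 -0.573  0.667] rmax 0.0571 tip th -0.644
   drum [0.0017 0.0045] 0.0323 Y [0.0514 0.0683]
```

```bash
python3 -m inch '-1 .0098 .0198 0 0 0 0;-1 .0098 .0198 0 0 0 0;-1 .0098 .0198 0 0 0 0;-1 .0098 .0198 0 0 0 0;-1 .0098 .0198 0 0 0 0;-1 .0098 .0198 0 0 0 0;-1 0 0 0 0 0 0;-1 0 0 .03 0 0 0;-1 0 0 .03 0 0 0;-1 0 0 .03 0 0 0;-1 0 0 .029 0 0 0;-1 0 0 0 0 0 0;-1 0 0 0 0 0 0'
python3 -c "
from h import *
go(box(-.058,.06,.081),YAW); inbox()"
```

```text
clock: 14.35
tool_pos: [0.4393, 0.3741, 0.0777]
eef_rot: [0.101, 0.995, -0.002, -0.001]
contact_force: [1.0, 0.5, 0.4]
opening: 0.004
finger_force: 0.0
pos [0.4393 0.3741 0.0777] t 14.35 shift [-0.0013  0.0028 -0.0033] turn [-0.0047 -0.0025 -0.0022] F [1.  0.5 0.4] open 0.004 q7 0.22
box X,Y -0.0593 0.0572 tip z 0.0667
```

```bash
python3 -m inch '-1 -.0065 .0005 -.005 0 0 0;-1 -.0065 .0005 -.005 0 0 0;-1 -.0065 .0005 -.005 0 0 0;-1 -.0065 .0005 -.005 0 0 0;-1 -.005 0 0 0 0 0;-1 -.005 0 0 0 0 0;-1 -.005 0 0 0 0 0;-1 -.005 0 0 0 0 0;-1 -.005 0 0 0 0 0;-1 -.004 0 0 0 0 0;-1 0 0 0 0 0 0;-1 0 0 0 0 0 0'
python3 -c "
from h import *
go(box(-.002,.06,.098),YAW); inbox()"
```

```text
clock: 15.35
tool_pos: [0.4953, 0.3663, 0.0992]
eef_rot: [0.101, 0.995, -0.0, 0.0]
contact_force: [0.7, 0.0, -0.3]
opening: 0.007
finger_force: 0.0
pos [0.4953 0.3663 0.0992] t 15.35 shift [-0.0009 -0.0007  0.0012] turn [-0.0003  0.0005 -0.0028] F [ 0.7  0.  -0.3] open 0.007 q7 0.32
box X,Y -0.0029 0.0607 tip z 0.0882
```

Back off, rise and check.

```bash
python3 -m inch '-1 .01 0 -.01 0 0 0;-1 .02 0 -.03 0 0 0;-1 .02 0 -.03 0 0 0;-1 .02 -.02 -.03 0 0 0;-1 0 -.02 0 0 0 0;-1 0 0 0 0 0 0;-1 0 0 0 0 0 0'
python3 - <<'E'
from m import *
inbox()
for n in('wrist','top','scene'): p=take(n); wheels(n,(.487,.306),np.radians(-11.47)); cv2.imwrite(f'pics/{n}9.png',p[...,::-1])
print(lid('top'))
E
```

```text
clock: 15.93
tool_pos: [0.418, 0.3411, 0.2002]
eef_rot: [0.101, 0.995, -0.0, 0.001]
contact_force: [-0.3, 0.9, 0.3]
opening: 0.008
finger_force: 0.0
box X,Y -0.0736 0.0205 tip z 0.1892
wrist red 311 th [-0.742 -0.671 -0.629] rmax 0.0599 tip th -0.683
   drum [-0.0049  0.0066] 0.0288 Y [-0.0686 -0.0513]
   drum [-0.02    0.0136] 0.0124 Y [-0.0087  0.0087]
   drum [-0.0044  0.0063] 0.0289 Y [0.0514 0.0685]
top red 39 th [-0.757 -0.677 -0.562] rmax 0.0628 tip th -0.679
   drum [-0.0017  0.0046] 0.0321 Y [-0.0686 -0.0516]
top white 31 th [0.482 0.562 0.646] rmax 0.0589 tip th 0.574
   drum [-0.0018  0.0038] 0.0328 Y [-0.0089  0.0084]
top blue 29 th [-0.279  0.171  0.244] rmax 0.062 tip th 0.193
   drum [-0.0016  0.0035] 0.0334 Y [0.0515 0.0685]
scene red 27 th [-0.772 -0.607  1.132] rmax 0.057 tip th -0.641
   drum [0.001  0.0046] 0.0323 Y [-0.0682 -0.0517]
scene white 15 th [0.323 0.648 0.798] rmax 0.0628 tip th 0.672
   drum [0.0038 0.0051] 0.0312 Y [-0.0086  0.0079]
scene blue 18 th [0.206 0.316 0.545] rmax 0.0611 tip th 0.291
   drum [0.0031 0.0079] 0.0288 Y [0.0514 0.0687]
(array([ 0.6097, -0.1913]), 0.0632, array([ 0.6091, -0.1913]), 1242)
```

View pics/wrist9.png

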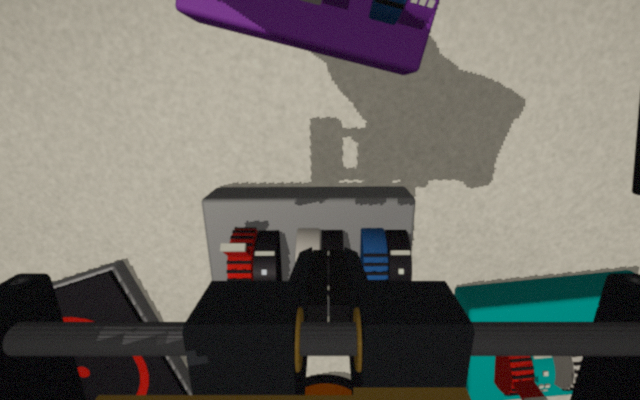

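The red tab sits at the near bar (235,247), but the fingers hide the blue tab. The top and scene cameras read 0.19 and 0.29 for it. One closer wrist look from further over should settle it.

```bash
python3 -m inch '-1 -.025 0 0 0 0 0;-1 -.025 -.02 -.01 0 0 0;-1 -.025 -.03 0 0 0 0;-1 -.01 -.03 0 0 0 0;-1 0 0 0 0 0 0;-1 0 0 0 0 0 0;-1 0 0 0 0 0 0'
python3 - <<'E'
from m import *
inbox(); p=take('wrist'); wheels('wrist',(.487,.306),np.radians(-11.47)); cv2.imwrite('pics/w10.png',p[...,::-1])
print(get_state()['qd'].round(3))
E
```

```text
clock: 16.67
tool_pos: [0.4853, 0.2475, 0.2089]
eef_rot: [0.101, 0.995, 0.001, -0.0]
contact_force: [-0.2, -0.0, 0.1]
opening: 0.007
finger_force: 0.0
box X,Y 0.0109 -0.0578 tip z 0.1979
wrist red 457 th [-0.743 -0.649 -0.63 ] rmax 0.0597 tip th -0.67
   drum [-0.0008  0.0012] 0.035 Y [-0.0684 -0.0511]
wrist white 503 th [0.55  0.576 0.669] rmax 0.0592 tip th 0.585
   drum [ 0.0009 -0.0001] 0.0363 Y [-0.0087  0.0086]
wrist blue 477 th [0.163 0.187 0.277] rmax 0.0592 tip th 0.209
   drum [0.     0.0012] 0.035 Y [0.0513 0.0686]
[-0.013 -0.004 -0.004  0.002  0.003  0.    -0.   ]
```

View pics/w10.png

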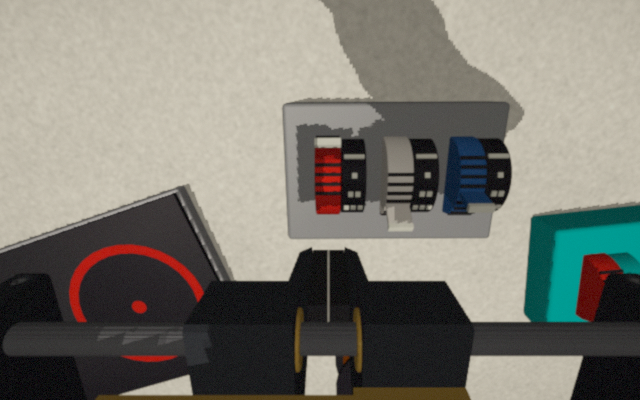

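The red tab is at the bar (327,142). The blue tab (478,205) is at two dots, about 0.21 rad. The white tab (400,218) is unchanged, and the arm is clear of everything.

```bash
python3 -c "
from plant import r
print(r.finish_job())"
```

```text
the job is handed in; nothing more can be done
None
```

I've handed the job in, with no verdict returned: by my last measurements the pot is about 1 mm from the blue ring's centre, the red wheel is at off (about -0.67 rad), the blue wheel at two dots (about 0.21 rad), the white wheel unmoved and the arm clear of everything.

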